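Turn the stirrer's click-stop dial up four clicks and start it

TASK

Set the speed of the magnetic stirrer: with a closed fingertip push the finger post of its click-stop dial round, turning the dial clockwise (seen from above) by exactly four clicks from where it stands, never past the fourth click nor backwards from the start. Only then press the start button on the stirrer fully down and let it spring back. Use fingertips and a light push (no hard leaning on the dial); grip and lift nothing, and leave the beaker on the plate and everything else standing where it is.

Things in the scene. Friction and masses are not known exactly. Their poses are not given: they have to be found in the camera images.
- stirrer: Magnetic stirrer, a low white housing fixed to the worktop: 150 mm deep (x) by 300 mm wide (y), flat top 38 mm above the worktop. Origin at the centre of its underside; x points to its rear, y to its left. On its top: a round white plate (100 mm across, 6 mm high) centred at y = +88 mm carrying a small beaker, the dial centred at y = -20 mm, the start button centred at y = -115 mm.
- dial_center (a point): Point on the dial's vertical turning axis, at the level of the dial disc's flat top (53 mm above the worktop). The dial is a black knurled disc 84 mm across and 12 mm thick, lying flat on a grey bezel 112 mm across with twelve black ticks, one every 30 degrees; a steel cap 22 mm across stands 1.5 mm proud at the disc centre.
- dial_post (a point): The dial's only finger post: an upright round steel pin near the disc's rim, 33 mm from the axis, 14 mm thick (18 mm at its foot), rising 28 mm above the disc's top to 81 mm above the worktop. This point is on the pin's axis, 25 mm above the disc's top (3 mm below the pin's top). It turns with the dial and at rest always points at a tick; which way it points at the start differs, from nearly towards the robot to the right of the dial.
- dial (a joint): Angle of the dial, rad; 0 at the start, growing clockwise seen from above. It clicks into rest every 30 degrees (0.524 rad), so four clicks are 2.094. Between two rests it resists with up to about 0.13 N m (about 4 N at the post); past the halfway point it snaps forward by itself, ahead of the finger, into the next rest. It can turn from -4 to +8 clicks.
- start_top (a point): Centre of the top face of the start button, a round grey push button 26 mm across that stands in a low grey collar on the stirrer's top, pressed straight down.
- start (a joint): Travel of the start button, m: 0 released, 0.006 fully down; it takes about 5 N to push it fully down and it springs back.
- beaker: Small glass beaker, 46 mm across and 57 mm high, loose on the stirrer's plate; origin at the centre of its underside, 44 mm above the worktop. Leave it standing.
- dropper: Bystander: amber dropper bottle, 29 mm across, 82 mm high, standing behind the stirrer near the dial. Origin under its centre.
- lab_timer: Bystander: countdown timer, 62 mm square and 19 mm high, lying behind the stirrer. Origin under its centre.
- petri: Bystander: petri dish, 60 mm across, 16 mm high, left of the stirrer. Origin under its centre.
- flask: Bystander: conical flask, 64 mm across, 103 mm high, at the left. Origin under its centre.
- amber_bottle: Bystander: amber bottle, 56 mm across, 112 mm high, at the right. Origin under its centre.
- tips: Bystander: pipette tip box, 70 x 118 mm, 67 mm high, at the right. Origin under its centre.
There are look-alikes about, which are no part of the job. Of the things shaped like the beaker, the glass one is meant.

How it is judged:
On the way, in this order (a step that is already met when the one before it is completed fails the run):
1. the dial rests in the fourth click clockwise from the start (value of joint dial between 1.9444 and 2.2444 rad), for 0.3 s.
2. the start button is then pressed down (all of step 1 and value of joint start above 0.0045 m), for 0.05 s.
At the end, for the whole second after the job is handed in: The dial rests in the fourth click clockwise from its start (within 0.12 rad of 2.094 rad), the start button has been pressed since (at least 4.5 mm) and is released again (within 1.5 mm), and the beaker stands upright on the plate (value of joint dial between 1.9744 and 2.2144 rad and value of joint start below 0.0015 m and velocity of joint dial between -0.05 and 0.05 rad/s and angle between beaker's own z axis and vertical below 0.1 rad and z of beaker in the frame of stirrer between 0.041 and 0.048 m); the robot touches nothing.
It fails at once if the dial was turned past the fourth click (more than 4.5 clicks) (value of joint dial above 2.35619 rad).
It fails at once if the dial was turned the wrong way by more than half a click (value of joint dial below -0.261799 rad).
It fails at once if the start button was pressed (more than 3 mm) before the dial had reached the fourth click (value of joint start above 0.003 m and value of joint dial below 1.8326 rad).
It fails at once if the dial was squeezed or leaned on with more than 25 N (contact force between dial and the fingers above 25 N).
It fails at once if the beaker or another bystander was lifted, carried or pushed more than 15 mm (distance of any of beaker, dropper, lab_timer, petri, amber_bottle, tips, flask from where it was at the start of the episode above 0.015 m).
It also fails if it takes over 58 s, if anything falls off the work surface, if the arm or the gripper's body presses on something with over 40 N, if the wrist force passes 120 N, or if a joint passes its speed limit or range.

ROBOT

A 7-joint arm with a two-finger parallel gripper is mounted at the origin on a cart in front of the work surface, level with it; the furniture and walls round the work are solid. World frame = base frame: x ahead of the robot, y to its left, z up, the work surface at z = 0. Lengths are in m, angles in rad, forces in N, time in s.
With the tool pointing down it reaches from about 0.425 to 0.825 m from the base axis. Payload 3.6 kg.
Tool frame: the origin (TCP) lies midway between the tips of the shut fingers; the grasp point (between the pads) lies robot.tcp_to_grasp behind it (robot.tcp_to_grasp is the distance from the TCP to the grasp point, in m); z points along the fingers, y is the line along which they close (so a half turn about z gives the same grasp; the last joint's range is limited). The gripper opens to 93 mm and grips with 3 to 60 N. Pads are 15 mm wide; open, the fingers measure 128 mm over their backs; the gripper's body (75 mm by 188 mm) begins 65 mm behind the grasp point.
Start: joints at [1.194, 0.615, -0.013, 1.423, 0.008, 1.103, -0.04], TCP at [0.223, -0.61, 0.219] pointing down, gripper open.
Joint ranges: [-3.12, 3.12], [-0.3, 2.06], [-1.34, 1.32], [0.26, 2.42], [-1.36, 4.5], [0.01, 1.98], [-2.84, 2.84]. Speed limits (rad/s): [2.79, 2.79, 3.14, 3.14, 3.14, 3.14, 3.14].

INTERFACE

Orientations are given as [roll, pitch, yaw] about the fixed x, y, z axes, in that order (R = Rz(yaw) Ry(pitch) Rx(roll)).
In Python, from cell import robot, optics gives the robot as it stands. The module is installed in compiled form; this text tells all that it offers.
- The arm moves only by the tool servo_tool, never from a script. Its argument "moves" is one flat list of numbers, 5 for each row, row after row: the shift along the tool's x, y, z each as a share of 150 mm, from -1 to 1, then the turn about the tool's z as a share of 0.1 rad, from -1 to 1, then the opening, from 0 (shut) to 1 (fully open). A call has 1 to 12 rows; each row shifts and turns the commanded pose from where the row before left it, along the tool's axes as they then stand; what a row does not reach is not made up. A row lasts 1/8 s, in which the tool goes at most 62.5 mm and 10.7 degrees, less where a joint would pass 70% of its speed; a pose out of reach is approached as far as the arm can. A call with a number of a shift or a turn outside -1 to 1 is refused whole. A call with a gripper value outside its range is refused whole. The fingers move at their own pace and stop on an object; "grip_force" is the grip in N (left out, the last holds). Time passes only in rows, so rows that do not move let the fingers close. It gives the time, the measured TCP pose, the force, the opening and the grip force at its end, in the units of the state.
- robot.get_state(): the state, without advancing time (a new reading comes with each control period).
- optics.grab_frame(name): name is "scene" or "top" or "wrist"; returns (picture, depth): 384x512x3 uint8, red, green, blue; 384x512 float32, m along the optical axis (not along the pixel's ray), 0 where there is no reading.
- optics.camera_params(name): a dict with "fovy" (degrees; the focal length in pixels is half the picture's height over the tangent of half this angle, whatever the lens; pixels are square), "cx", "cy" (the principal point, pixels), "R" (3x3) and "t" (3): a world point X has camera coordinates R X + t; the wrist camera has in their place "tool_from_camera" (4x4, takes a point from camera to tool coordinates, whose origin is the TCP and whose axes are the flange's). Camera axes: x right, y down, z forward; pixel columns grow to the right and rows downward; lengths in m; the calibration is good to about 2 mm. A picture is of the moment at which its call begins: read the wrist's pose just before it. camera_params takes no time and is no camera call.
- robot.finish_job(): hands the job in; it is judged then, once.
The state is a dict: "t": time; "q": joint angles; "qd": joint speeds; "joint_efforts": joint torques, N m; "position": TCP position; "eef_rot": TCP orientation; "contact_force": force on the tool from outside, world axes, zero at the start; "moment": the same for the moment, N m; "gripper_width": opening from 0.0 (shut) to 1.0 (fully open); "gripper_force": force on a finger pad.
Only numpy, scipy, OpenCV 4.12 (cv2) and the standard library are available. Lean on these libraries where they do the work, as an engineer would, in place of code of your own. Each camera call takes 0.05 s, during which the arm holds its last target. There are 200 camera calls.

## Working session

There is one attempt and no reset: what is moved stays moved. The work goes in short steps, Python scripts to look and compute and a tool call to move; the robot and the scene stay as the last step left them, time stands still between calls to the robot, and variables do not carry over. Pictures are saved under pics/ and viewed, at most 10 in all, crops included, and the job is handed in when it is done.

Besides the shell and the picture viewer there is one more tool, called after "Emit:" as a command line: name --argument value ..., lists and objects as JSON in quotes. servo_tool: Moves the arm, as the interface text tells. Its arguments: {"type":"object","properties":{"moves":{"type":"array","items":{"type":"number"}},"grip_force":{"type":"number"}},"required":["moves"]}

```bash
mkdir -p pics; cat > h.py <<'E'
import numpy as np,cv2
from cell import robot,optics
def grab(n,f=None):
    im,d=optics.grab_frame(n)
    if f: cv2.imwrite('pics/'+f,im[:,:,::-1])
    return im,d
def ray(n,u,v,T=None):
    p=optics.camera_params(n);f=192/np.tan(np.radians(p['fovy'])/2)
    d=np.array([(u-p['cx'])/f,(v-p['cy'])/f,1.])
    R=np.array(p['R']);t=np.array(p['t'])
    return -R.T@t, R.T@d
def onplane(n,u,v,z):
    o,d=ray(n,u,v); return o+d*(z-o[2])/d[2]
E
python3 - <<'E'
from h import *
s=robot.get_state();print(s)
a,d=grab('top','top.png');b,d2=grab('scene','scene.png')
np.savez('f.npz',a=a,d=d,b=b,d2=d2)
for n in('top','scene'):print(n,optics.camera_params(n))
print(optics.camera_params('wrist'),getattr(robot,'tcp_to_grasp',None))
E
```

```text
{'t': 0.0, 'q': array([ 1.19351626,  0.61589724, -0.01260155,  1.42489594,  0.00811783,
        1.10343248, -0.04038173]), 'qd': array([ 0.00029788,  0.00070302, -0.00077149, -0.00061771, -0.00130551,
       -0.00061877, -0.00162841]), 'joint_efforts': array([-1.62863612e-04, -4.58923209e+01,  2.09305189e-01, -1.65738881e+01,
       -6.10127952e-02,  2.05646380e-02,  2.20164179e-04]), 'position': array([ 0.22307874, -0.60966421,  0.2174965 ]), 'eef_rot': array([-3.13901095e+00,  6.23851174e-05,  3.50860875e-01]), 'contact_force': array([-0.37196141,  0.60827844,  0.12722324]), 'moment': array([ 0.0216934 , -0.03416706, -0.04864178]), 'gripper_force': 0.0, 'gripper_width': 1.0021227029645965}
top {'fovy': 51.03168551799062, 'cx': 261.98815582367, 'cy': 192.44159985867512, 'R': array([[-0.01414383, -0.99982724,  0.0120599 ],
       [-0.98831681,  0.01214844, -0.15192862],
       [ 0.15175586, -0.01406785, -0.98831789]]), 't': array([0.0367663 , 0.56849591, 1.27762399])}
scene {'fovy': 48.79436307838341, 'cx': 250.1461162496948, 'cy': 194.81514117136552, 'R': array([[-0.51671166, -0.85611196,  0.00902103],
       [-0.45022463,  0.26274358, -0.85338362],
       [ 0.7282217 , -0.44501475, -0.52120536]]), 't': array([0.31437373, 0.30666552, 0.95128095])}
{'fovy': 61.10534522825511, 'cx': 257.1383020486574, 'cy': 190.51305652805678, 'tool_from_camera': array([[ 3.89579630e-04, -9.55211887e-01, -2.95922454e-01,
         8.22096231e-02],
       [ 9.99999753e-01,  1.99116541e-04,  6.73761128e-04,
         1.40092056e-03],
       [-5.84661583e-04, -2.95922644e-01,  9.55211729e-01,
        -1.66022670e-01],
       [ 0.00000000e+00,  0.00000000e+00,  0.00000000e+00,
         1.00000000e+00]])} 0.0188
```

View pics/top.png

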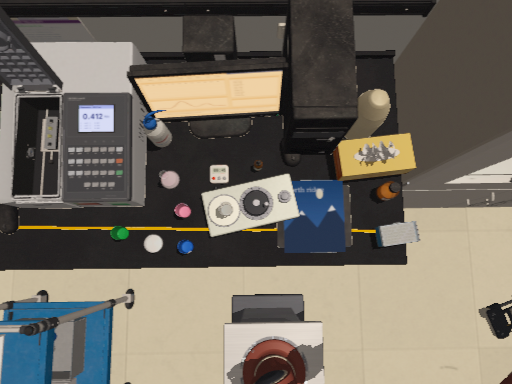

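View pics/scene.png

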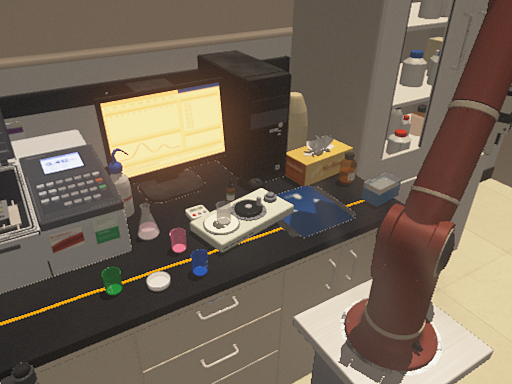

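Top view: the stirrer is at about (250,205), with the plate and glass beaker at (224,211), the dial at (257,203) and the start button at (285,196). Look-alike cups are pink (182,210), green (120,233) and blue (186,247). The mouse at (292,158) and the stirrer button could be confused by shape, but only the stirrer carries a dial. Next is one close crop and a measurement.

```bash
python3 - <<'E'
from h import *
z=np.load('f.npz');a=z['a'];b=z['b']
c=cv2.resize(a[165:245,195:310],None,fx=5,fy=5,interpolation=cv2.INTER_CUBIC)
e=cv2.resize(b[175:250,180:300],None,fx=5,fy=4.0,interpolation=cv2.INTER_CUBIC)
e=cv2.resize(e,(575,287)) 
cv2.imwrite('pics/crop.png',np.vstack([c[:,:,::-1][:,:575],e[:,:,::-1]])[:600] if 0 else c[:,:,::-1])
for n,u,v,h in(('dial',257,203,.053),('button',285,196,.045),('plate',224,211,.044)):print(n,onplane('top',u,v,h))
# housing outline: bright mask
g=cv2.cvtColor(a,cv2.COLOR_RGB2HSV);m=((g[...,2]>140)&(g[...,1]<70)).astype(np.uint8)
m[:165]=0;m[245:]=0;m[:,:195]=0;m[:,310:]=0
cs,_=cv2.findContours(m,cv2.RETR_EXTERNAL,cv2.CHAIN_APPROX_NONE);k=max(cs,key=cv2.contourArea)
r=cv2.minAreaRect(k);bx=cv2.boxPoints(r);P=np.array([onplane('top',*p,.038) for p in bx]);print(bx,P)
print(P.mean(0),np.linalg.norm(np.diff(P,axis=0),axis=1))
E
```

```text
dial [0.53296345 0.04606401 0.053     ]
button [ 0.55593496 -0.04597119  0.045     ]
plate [0.50922414 0.15376582 0.044     ]
[[200.30899 193.00565]
 [294.3764  171.29776]
 [304.42136 214.82584]
 [210.35394 236.53372]] [[ 0.57035035  0.23211511  0.038     ]
 [ 0.63957148 -0.07958765  0.038     ]
 [ 0.4939102  -0.10866233  0.038     ]
 [ 0.42739369  0.19836067  0.038     ]]
[0.53280643 0.06055645 0.038     ] [0.31929638 0.14853466 0.31414577]
```

View pics/crop.png

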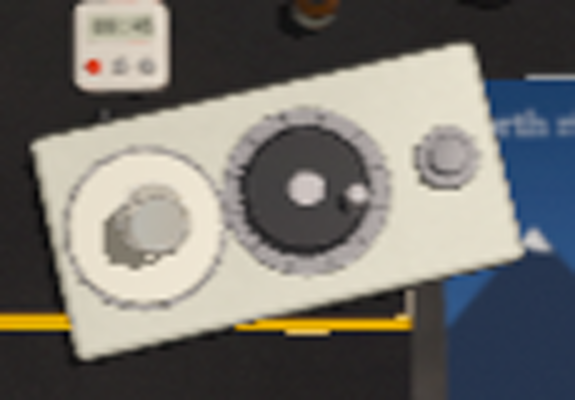

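The crop shows the dial cap at crop (306,188), the bright post top at (357,193) to the right of the dial, and the start button at (449,155). The beaker is glass, on the plate. I'll move over the dial at a safe height with the gripper shut, then refine with the wrist camera.

Emit:
servo_tool --moves '[0.29,-0.28,-0.02,0,0,0.29,-0.28,-0.02,0,0,0.29,-0.28,-0.02,0,0,0.29,-0.28,-0.02,0,0,0.29,-0.28,-0.02,0,0,0.29,-0.28,-0.02,0,0,0.29,-0.28,-0.02,0,0,0.29,-0.28,-0.02,0,0,0.29,-0.28,-0.02,0,0,0.29,-0.28,-0.02,0,0,0.29,-0.28,-0.02,0,0,0.23,-0.32,0,0,0]' --grip_force 20

```text
t: 1.6
position: [0.5308, 0.0464, 0.2515]
eef_rot: [3.141, -0.0, 0.35]
contact_force: [0.9, -0.8, -1.3]
gripper_width: 0.005
gripper_force: 0.0
```

```bash
python3 - <<'E'
from h import *
z=np.load('f.npz');d=z['d']
q=lambda x,y:(195+(x+.5)/5-.5,165+(y+.5)/5-.5)
C=onplane('top',*q(306,188),.0545);Pt=onplane('top',*q(357,193),.081);B=onplane('top',*q(449,155),.05)
H=np.array([onplane('top',*q(*p),.038) for p in((32,142),(470,43),(523,257),(83,358))])
print(C,Pt,B,H,H.mean(0),np.linalg.norm(np.diff(H,axis=0),axis=1))
v=Pt-C;print('r',np.hypot(*v[:2]),'theta',np.degrees(np.arctan2(v[1],v[0])))
w=H[0]+H[3]-H[1]-H[2];yaw=np.degrees(np.arctan2(w[1],w[0]))-90;print('yaw',yaw)
y=np.array([-np.sin(np.radians(yaw)),np.cos(np.radians(yaw))]);print('dial pred',H.mean(0)[:2]-.02*y,'but pred',H.mean(0)[:2]-.115*y)
p=optics.camera_params('top')
for n,(X,Y) in dict(post=(357,193),but=(449,155),cap=(306,188)).items():
    u,v=map(round,q(X,Y));f=192/np.tan(np.radians(p['fovy'])/2);D=d[v,u]
    print(n,p['R'].T@(D*np.array([(u-p['cx'])/f,(v-p['cy'])/f,1])-p['t']))
E
```

```text
[0.53543586 0.04992445 0.0545    ] [0.52840839 0.01753118 0.081     ] [ 0.55655953 -0.04368131  0.05      ] [[ 0.57034119  0.22984612  0.038     ]
 [ 0.6333475  -0.06019822  0.038     ]
 [ 0.49028039 -0.09144535  0.038     ]
 [ 0.42843164  0.19563144  0.038     ]] [0.53060018 0.0684585  0.038     ] [0.29680889 0.14643969 0.29366367]
r 0.03314678090559876 theta -102.24020933554952
yaw 12.20730808206919
dial pred [0.53482917 0.04891072] but pred [ 0.55491687 -0.04394123]
post [0.52916303 0.01749951 0.08009482]
but [ 0.55430348 -0.04188473  0.05662662]
cap [0.53635957 0.04927068 0.052352  ]
```

```bash
cat >> h.py <<'E'
from scipy.spatial.transform import Rotation as Ro
def wcam():
    s=robot.get_state();p=optics.camera_params('wrist')
    T=np.eye(4);T[:3,:3]=Ro.from_euler('xyz',s['eef_rot']).as_matrix();T[:3,3]=s['position']
    return T@np.array(p['tool_from_camera']),p
def wplane(M,p,u,v,z):
    f=192/np.tan(np.radians(p['fovy'])/2)
    d=M[:3,:3]@np.array([(u-p['cx'])/f,(v-p['cy'])/f,1.]);o=M[:3,3]
    return o+d*(z-o[2])/d[2]
E
python3 - <<'E'
from h import *
M,p=wcam();im,d=grab('wrist','w1.png');np.savez('w1.npz',M=M,im=im,d=d)
E
```

```text
(no output)
```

View pics/w1.png

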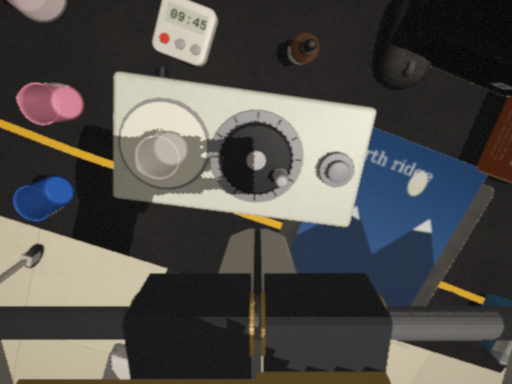

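The wrist view shows the dial cap at (257,159), the post top at about (281,178), the button at (336,168) and the shut fingertips near (257,232). I'll measure from these.

```bash
python3 - <<'E'
from h import *
z=np.load('w1.npz');M,im,d=z['M'],z['im'],z['d'];p=optics.camera_params('wrist')
def blob(u,v,r,th):
    g=cv2.cvtColor(im,cv2.COLOR_RGB2GRAY)[v-r:v+r+1,u-r:u+r+1]
    n,l,st,c=cv2.connectedComponentsWithStats((g>th).astype(np.uint8));k=l[r,r]
    return c[k]+[u-r,v-r],st[k]
for n,u,v,r,th,h in(('cap',257,159,16,110,.0545),('post',281,178,14,110,.081)):
    c,s=blob(u,v,r,th);print(n,c,s,wplane(M,p,*c,h),d[int(c[1]),int(c[0])])
f=192/np.tan(np.radians(p['fovy'])/2)
for n,u,v in(('cap',257,159),('post',281,177),('post',282,180),('but',339,166),('tipL',250,235),('tipR',264,235)):
    D=d[v,u];print(n,(M@np.r_[D*np.array([(u-p['cx'])/f,(v-p['cy'])/f,1]),1])[:3])
for h in(.05,.056):print(wplane(M,p,338,167,h))
H=np.array([wplane(M,p,*q,.038) for q in((115,72),(376,108),(350,226),(113,196))]);print(H,H.mean(0))
c=im[125:240,200:370];cv2.imwrite('pics/w1c.png',cv2.resize(c,None,fx=4.5,fy=4.5,interpolation=cv2.INTER_CUBIC)[:,:,::-1])
E
```

```text
cap [258.45631068 159.95631068] [ 12   8  13  19 206] [0.53762053 0.04549995 0.0545    ] 0.36956674
post [286.84987277 181.84987277] [  7   0  22  29 393] [0.5307943  0.01063367 0.081     ] 0.3492272
cap [0.53797069 0.04738816 0.05388654]
post [0.53368173 0.01851623 0.08112045]
post [0.53106698 0.01638425 0.0816182 ]
but [ 0.56334275 -0.04143348  0.06037366]
tipL [0.53863504 0.05166441 0.26098021]
tipR [0.54067981 0.04453912 0.25985715]
[ 0.56055531 -0.04416823  0.05      ]
[ 0.56133628 -0.04225037  0.056     ]
[[ 0.57254342  0.22592559  0.038     ]
 [ 0.6363287  -0.06022369  0.038     ]
 [ 0.49438261 -0.09376834  0.038     ]
 [ 0.43087683  0.19642592  0.038     ]] [0.53353289 0.06708987 0.038     ]
```

View pics/w1c.png

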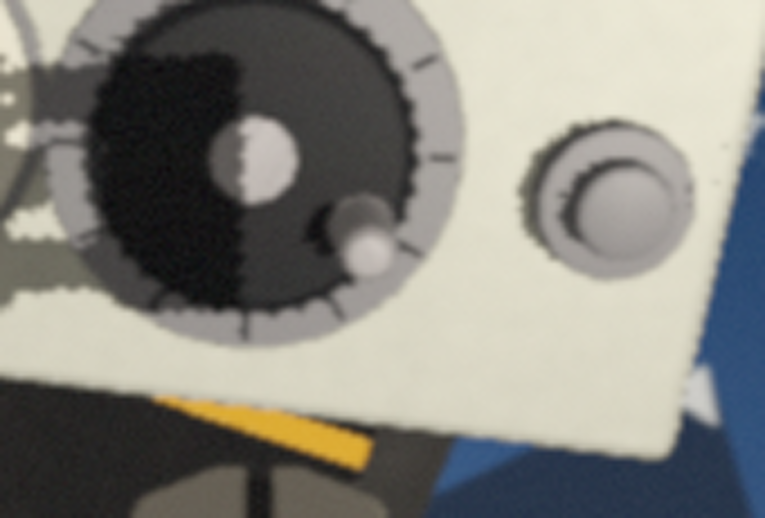

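The crop shows the cap at crop (254,160), the post top at (369,255), its foot aligned with the tick at (408,248), and the button top at (627,210).

```bash
python3 - <<'E'
from h import *
z=np.load('w1.npz');M=z['M'];p=optics.camera_params('wrist')
q=lambda x,y:(200+(x+.5)/4.5-.5,125+(y+.5)/4.5-.5)
C=wplane(M,p,*q(254,160),.0545);P=wplane(M,p,*q(369,255),.081)
print('C',C,'P',P,'B',wplane(M,p,*q(627,210),.056),wplane(M,p,*q(627,210),.06))
v=P-C;print(np.hypot(*v[:2]),np.degrees(np.arctan2(v[1],v[0])))
for t in((440,158),(408,248),(335,310),(245,327),(165,300),(80,237),(426,62),(88,45)):
    w=wplane(M,p,*q(*t),.041)-C;print(t,np.hypot(*w[:2]).round(4),np.degrees(np.arctan2(w[1],w[0])).round(1))
E
```

```text
C [0.53645661 0.04797708 0.0545    ] P [0.5294568  0.01615322 0.081     ] B [ 0.55713136 -0.0453293   0.056     ] [ 0.55769852 -0.04401667  0.06      ]
0.032584595836767226 -102.40494736682611
(440, 158) 0.0487 -72.6
(408, 248) 0.0489 -103.0
(335, 310) 0.0492 -133.6
(245, 327) 0.049 -162.9
(165, 300) 0.0477 169.8
(80, 237) 0.052 137.1
(426, 62) 0.0496 -42.7
(88, 45) 0.0504 77.5
```

Emit:
servo_tool --moves '[0,0,0,-1,0,0,0,0,-1,0,0,0,0,-1,0,0,0,0,-1,0,0,0,0,-1,0,0,0,0,-1,0,0,0,0,-1,0,0,0,0,-1,0,0,0,0,-1,0,0,0,0,-1,0,0,0,0,-1,0,0,0,0,-1,0]'

```text
t: 3.15
position: [0.5294, 0.0444, 0.2512]
eef_rot: [-3.14, 0.0, 1.554]
contact_force: [-0.5, -0.4, 0.2]
gripper_width: 0.002
gripper_force: 0.0
```

Emit:
servo_tool --moves '[0,0,0,-1,0,0,0,0,-1,0,0,0,0,-1,0,0,0,0,-1,0,0,0,0,-1,0,0,0,0,-1,0,0,0,0,-1,0,0,0,0,-1,0,0,0,0,-1,0,0,0,0,-1,0,0,0,0,-1,0,0,0,0,-1,0]'

```text
t: 4.65
position: [0.5294, 0.0443, 0.2512]
eef_rot: [-3.141, -0.001, 2.754]
contact_force: [-0.4, 0.1, -0.2]
gripper_width: 0.002
gripper_force: 0.0
```

Emit:
servo_tool --moves '[0,0,0,-1,0,0,0,0,-0.73,0,-0.13,-0.1,0,0,0,-0.13,-0.1,0.2,0,0,0,0,0.3,0,0,0,0,0.3,0,0,0,0,0,0,0]'

```text
t: 5.52
position: [0.5586, 0.0059, 0.1285]
eef_rot: [-3.139, -0.008, 2.924]
contact_force: [-0.1, -0.5, -0.9]
gripper_width: 0.001
gripper_force: 0.0
```

Emit:
servo_tool --moves '[-0.02,0.02,0.2,0,0,0,0,0.2,0,0,0,0,0.03,0,0,0,0,0,0,0]'

```text
t: 6.02
position: [0.5661, 0.0097, 0.0688]
eef_rot: [3.141, 0.002, 2.924]
contact_force: [0.4, 0.4, 1.1]
gripper_width: 0.006
gripper_force: 0.0
```

```bash
cat > rel.py <<'E'
from h import *
s=robot.get_state();C=np.array([.5362,.0482]);p=s['position'];v=p[:2]-C;y=s['eef_rot'][2]
t=np.array([np.cos(y),np.sin(y)]);n=np.array([t[1],-t[0]])
print('t',s['t'],p.round(4),'yaw',y.round(3),'C in tool x,y',(-v@t).round(4),(-v@n).round(4),'F tool',(s['contact_force'][:2]@t).round(1),(s['contact_force'][:2]@n).round(1),'Fz',s['contact_force'][2].round(1))
E
cat > look.py <<'E'
import sys
from h import *
M,p=wcam();im,d=grab('wrist');np.savez('w.npz',M=M,im=im,d=d)
a,_=grab('top')
c=cv2.resize(a[165:245,195:310],(575,400),interpolation=cv2.INTER_CUBIC)
o=np.zeros((400,800,3),np.uint8);o[:300,:400]=cv2.resize(im,(400,300));o[:,400:]=cv2.resize(c[:,:],(400,400))
cv2.imwrite('pics/'+sys.argv[1],o[:,:,::-1])
E
python3 rel.py; python3 look.py l1.png
```

```text
t 6.025 [0.5661 0.0097 0.0688] yaw 2.924 C in tool x,y 0.0375 0.0311 F tool -0.3 0.4 Fz 1.1
```

View pics/l1.png

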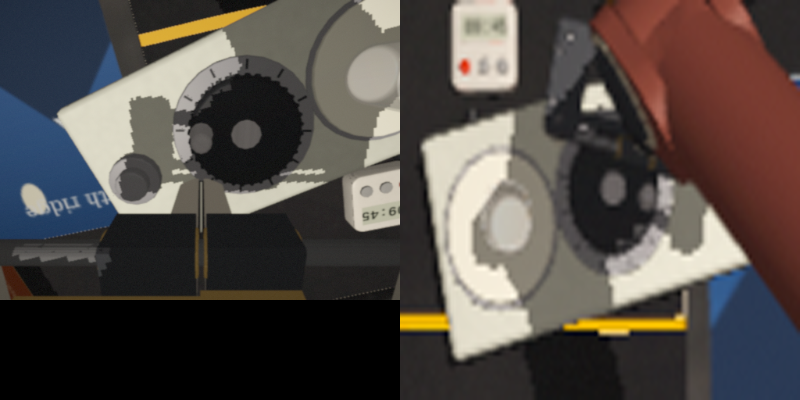

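In the wrist view (left half) the post is at (201,137), straight ahead of the fingertips at (202,182), with the dial cap at (246,134). I'll approach it slowly now.

Emit:
servo_tool --moves '[0.04,-0.01,0.02,0,0,0.04,0,0,0,0,0.03,0,0,0,0,0,0,0,0,0]'

```text
t: 6.62
position: [0.5482, 0.0117, 0.0643]
eef_rot: [-3.141, -0.0, 2.924]
contact_force: [0.6, 0.4, -1.0]
gripper_width: 0.003
gripper_force: 0.0
```

Emit:
servo_tool --moves '[0.015,0,0,0,0,0,0,0,0,0]'

```text
t: 6.88
position: [0.5464, 0.0121, 0.0642]
eef_rot: [3.141, -0.0, 2.924]
contact_force: [0.4, 0.2, 0.5]
gripper_width: 0.004
gripper_force: 0.0
```

Emit:
servo_tool --moves '[0.015,0,0,0,0,0,0,0,0,0]'

```text
t: 7.12
position: [0.5444, 0.0124, 0.0642]
eef_rot: [3.142, 0.0, 2.924]
contact_force: [0.7, 0.5, -0.1]
gripper_width: 0.006
gripper_force: 0.3
```

```bash
python3 rel.py
```

```text
t 7.125 [0.5444 0.0124 0.0642] yaw 2.924 C in tool x,y 0.0157 0.0332 F tool -0.6 0.7 Fz -0.1
```

Emit:
servo_tool --moves '[0.011,-0.005,0,0.5,0,0.011,-0.005,0,0.5,0,0.011,-0.005,0,0.5,0,0,0,0,0,0]'

```text
t: 7.62
position: [0.5405, 0.0114, 0.0644]
eef_rot: [3.14, 0.003, 2.774]
contact_force: [4.0, -0.3, -2.0]
gripper_width: 0.005
gripper_force: 1.7
```

```bash
python3 rel.py
```

```text
t 7.625 [0.5405 0.0114 0.0644] yaw 2.774 C in tool x,y 0.0172 0.0328 F tool -3.9 1.1 Fz -2.0
```

Emit:
servo_tool --moves '[0.012,-0.005,0,0.5,0,0.012,-0.005,0,0.5,0,0,0,0,0,0]'

```text
t: 8.0
position: [0.5348, 0.0116, 0.0642]
eef_rot: [-3.141, -0.0, 2.675]
contact_force: [0.3, -0.5, -0.1]
gripper_width: 0.004
gripper_force: 0.2
```

Emit:
servo_tool --moves '[0.012,-0.005,0,0.5,0,0.012,-0.005,0,0.5,0,0,0,0,0,0]'

```text
t: 8.38
position: [0.53, 0.0124, 0.0641]
eef_rot: [-3.141, -0.002, 2.576]
contact_force: [0.2, 0.5, 0.6]
gripper_width: 0.005
gripper_force: 0.0
```

```bash
python3 rel.py
```

```text
t 8.375 [0.53   0.0124 0.0641] yaw 2.576 C in tool x,y 0.0139 0.0335 F tool 0.1 0.5 Fz 0.6
```

Emit:
servo_tool --moves '[0.01,-0.005,0,0.5,0,0.011,-0.005,0,0.5,0,0.011,-0.005,0,0.5,0,0.011,-0.005,0,0.5,0,0.011,-0.005,0,0.5,0,0,0,0,0,0]'

```text
t: 9.12
position: [0.5227, 0.0138, 0.0642]
eef_rot: [-3.142, 0.001, 2.325]
contact_force: [2.3, -0.8, -0.3]
gripper_width: 0.006
gripper_force: 0.9
```

Emit:
servo_tool --moves '[0.011,-0.005,0,0.5,0,0.011,-0.005,0,0.5,0,0,0,0,0,0]'

```text
t: 9.5
position: [0.5199, 0.0148, 0.0642]
eef_rot: [3.141, 0.001, 2.225]
contact_force: [3.7, -2.8, -0.7]
gripper_width: 0.001
gripper_force: 1.7
```

Emit:
servo_tool --moves '[0.011,-0.005,0,0.5,0,0,0,0,0,0]'

```text
t: 9.75
position: [0.5178, 0.0159, 0.0642]
eef_rot: [3.142, 0.001, 2.175]
contact_force: [1.8, -2.4, -0.8]
gripper_width: 0.004
gripper_force: 1.5
```

```bash
python3 rel.py
```

```text
t 9.75 [0.5178 0.0159 0.0642] yaw 2.175 C in tool x,y 0.0161 0.0335 F tool -3.0 0.1 Fz -0.8
```

Past the peak, about to snap into click 2.

Emit:
servo_tool --moves '[0.013,-0.005,0,0.5,0,0,0,0,0,0]'

```text
t: 10.0
position: [0.5147, 0.0185, 0.0641]
eef_rot: [-3.14, -0.002, 2.127]
contact_force: [0.7, 0.8, -0.1]
gripper_width: 0.007
gripper_force: 0.0
```

Emit:
servo_tool --moves '[0.012,-0.005,0,0.5,0,0.012,-0.005,0,0.5,0,0,0,0,0,0]'

```text
t: 10.38
position: [0.5118, 0.0209, 0.0641]
eef_rot: [-3.141, -0.001, 2.027]
contact_force: [-0.4, 0.1, 0.0]
gripper_width: 0.007
gripper_force: 0.0
```

```bash
python3 rel.py
```

```text
t 10.375 [0.5118 0.0209 0.0641] yaw 2.027 C in tool x,y 0.0138 0.0339 F tool 0.3 -0.3 Fz 0.0
```

Emit:
servo_tool --moves '[0.011,-0.005,0,0.5,0,0.011,-0.005,0,0.5,0,0.011,-0.005,0,0.5,0,0.011,-0.005,0,0.5,0,0.011,-0.005,0,0.5,0,0.011,-0.005,0,0.5,0,0,0,0,0,0]'

```text
t: 11.25
position: [0.5054, 0.0269, 0.0642]
eef_rot: [-3.141, 0.001, 1.725]
contact_force: [2.0, -2.9, -0.6]
gripper_width: 0.003
gripper_force: 1.4
```

Emit:
servo_tool --moves '[0.011,-0.005,0,0.5,0,0,0,0,0,0]'

```text
t: 11.5
position: [0.5043, 0.0283, 0.0641]
eef_rot: [-3.141, 0.001, 1.675]
contact_force: [0.4, -3.5, -0.3]
gripper_width: -0.001
gripper_force: 1.8
```

```bash
python3 rel.py
```

```text
t 11.5 [0.5043 0.0283 0.0641] yaw 1.675 C in tool x,y 0.0164 0.0338 F tool -3.5 0.0 Fz -0.3
```

Emit:
servo_tool --moves '[0.012,-0.005,0,0.5,0,0,0,0,0,0]'

```text
t: 11.75
position: [0.5029, 0.0309, 0.0641]
eef_rot: [-3.141, 0.0, 1.626]
contact_force: [0.4, -1.3, 0.2]
gripper_width: 0.01
gripper_force: 1.1
```

Emit:
servo_tool --moves '[0.012,-0.005,0,0.5,0,0,0,0,0,0]'

```text
t: 12.0
position: [0.5021, 0.0344, 0.0642]
eef_rot: [-3.141, -0.002, 1.577]
contact_force: [-0.3, -0.9, 0.0]
gripper_width: 0.004
gripper_force: 0.0
```

```bash
python3 rel.py
```

```text
t 12.0 [0.5021 0.0344 0.0642] yaw 1.577 C in tool x,y 0.0136 0.0342 F tool -0.9 -0.4 Fz 0.0
```

Click 3 has snapped. Last one, carefully.

Emit:
servo_tool --moves '[0.011,-0.005,0,0.5,0,0.011,-0.005,0,0.5,0,0.011,-0.005,0,0.5,0,0.011,-0.005,0,0.5,0,0.011,-0.005,0,0.5,0,0.011,-0.005,0,0.5,0,0.011,-0.005,0,0.5,0,0,0,0,0,0]'

```text
t: 13.0
position: [0.4986, 0.0447, 0.0641]
eef_rot: [-3.141, 0.001, 1.226]
contact_force: [-0.5, -3.3, 1.2]
gripper_width: 0.005
gripper_force: 1.2
```

Emit:
servo_tool --moves '[0.011,-0.005,0,0.5,0,0,0,0,0,0]'

```text
t: 13.25
position: [0.4983, 0.0462, 0.0641]
eef_rot: [-3.141, 0.001, 1.176]
contact_force: [-1.0, -3.1, -0.1]
gripper_width: 0.009
gripper_force: 1.7
```

```bash
python3 rel.py; python3 look.py l2.png
```

```text
t 13.25 [0.4983 0.0462 0.0641] yaw 1.176 C in tool x,y 0.0165 0.0342 F tool -3.3 0.3 Fz -0.1
```

View pics/l2.png

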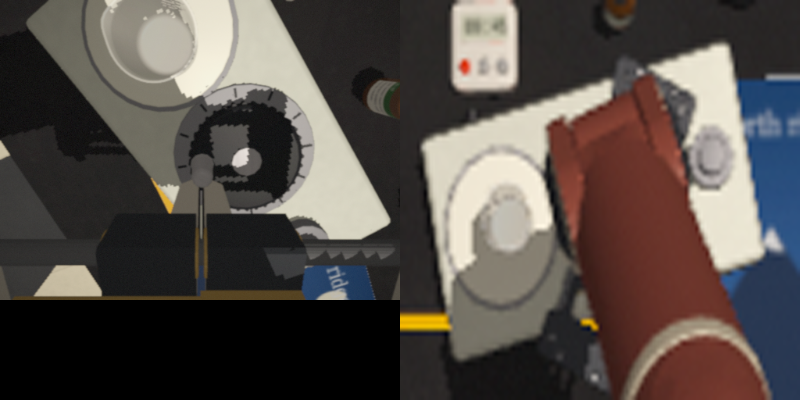

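The wrist view shows the fingertip at (201,185) pressing on the post at (202,165). The beaker stands untouched at (160,40). The dial is in the middle of click 4.

Emit:
servo_tool --moves '[0.012,-0.005,0,0.5,0,0,0,0,0,0]'

```text
t: 13.6
position: [0.4982, 0.0484, 0.0641]
eef_rot: [-3.141, 0.001, 1.125]
contact_force: [-1.6, -3.9, 1.0]
gripper_width: 0.009
gripper_force: 1.8
```

```bash
python3 rel.py
```

```text
t 13.6 [0.4982 0.0484 0.0641] yaw 1.125 C in tool x,y 0.0162 0.0343 F tool -4.2 0.2 Fz 1.0
```

Emit:
servo_tool --moves '[0.012,-0.005,0,0.4,0,0,0,0,0,0]'

```text
t: 13.85
position: [0.4995, 0.0523, 0.0642]
eef_rot: [3.141, -0.003, 1.085]
contact_force: [-0.3, 1.1, -0.7]
gripper_width: 0.004
gripper_force: 0.0
```

```bash
python3 rel.py
```

```text
t 13.85 [0.4995 0.0523 0.0642] yaw 1.085 C in tool x,y 0.0135 0.0344 F tool 0.8 -0.7 Fz -0.7
```

Click 4 has snapped. I'll back off, lift and verify.

Emit:
servo_tool --moves '[-0.06,0,0,0,0,-0.06,0,0,0,0,0,0,-0.3,0,0,0,0,-0.3,0,0,0,0,-0.3,0,0,0,0,0,0,0]'

```text
t: 14.6
position: [0.4928, 0.0347, 0.2025]
eef_rot: [3.134, -0.005, 1.083]
contact_force: [-1.0, -0.3, -0.4]
gripper_width: 0.006
gripper_force: 0.0
```

```bash
python3 rel.py; python3 - <<'E'
from h import *
M,p=wcam();im,d=grab('wrist','w3.png');np.savez('w3.npz',M=M,im=im,d=d)
E
```

```text
t 14.6 [0.4928 0.0347 0.2025] yaw 1.083 C in tool x,y 0.0323 0.032 F tool -0.7 -0.7 Fz -0.4
```

View pics/w3.png

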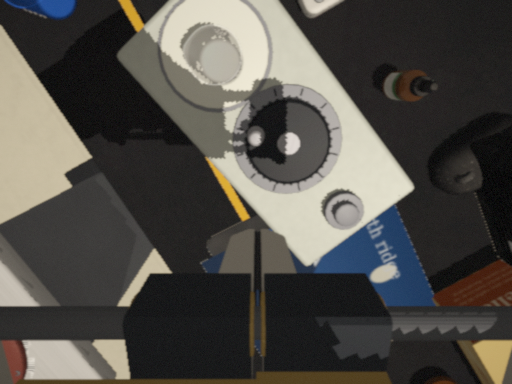

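The wrist view shows the post top at (256,137), the cap at (289,143), the button top at (347,211) and the beaker still upright on its plate. I'll compute the dial angle and the move to the button.

```bash
python3 - <<'E'
from h import *
z=np.load('w3.npz');M,d=z['M'],z['d'];p=optics.camera_params('wrist')
C=wplane(M,p,289,143,.0545);P=wplane(M,p,256,137,.081);v=P-C
print(C,P,np.hypot(*v[:2]),np.degrees(np.arctan2(v[1],v[0])),'want 137.5')
print('B',wplane(M,p,347,211,.058))
f=192/np.tan(np.radians(p['fovy'])/2);D=np.median(d[208:214,344:350]);print((M@np.r_[D*np.array([(347-p['cx'])/f,(211-p['cy'])/f,1]),1])[:3])
s=robot.get_state();y=s['eef_rot'][2];B=np.array([.557,-.0445])
w=B-s['position'][:2];print('to B in tool',w@[np.cos(y),np.sin(y)]/.15,w@[np.sin(y),-np.cos(y)]/.15)
E
```

```text
[0.53709937 0.04831784 0.0545    ] [0.51316407 0.07158015 0.081     ] 0.03337714009535268 135.81691516404564 want 137.5
B [ 0.55857544 -0.04117747  0.058     ]
[ 0.55838297 -0.04017793  0.06011184]
to B in tool -0.259043605442035 0.6340545196825436
```

The dial sits at about 136° (137.5° expected), so four clicks are confirmed. Now to the button.

Emit:
servo_tool --moves '[-0.08,0.2,0,0,0,-0.09,0.22,0,0,0,-0.08,0.21,0,0,0,0,0,0.3,0,0,0,0,0.3,0,0,0,0,0.22,0,0,0,0,0,0,0,0,0,0,0,0]'

```text
t: 15.65
position: [0.5567, -0.0426, 0.0764]
eef_rot: [3.141, -0.0, 1.084]
contact_force: [0.2, 0.5, 0.5]
gripper_width: 0.006
gripper_force: 0.0
```

Emit:
servo_tool --moves '[0,0,0.04,0,0,0,0,0.04,0,0,0,0,0.02,0,0,0,0,0,0,0]'

```text
t: 16.15
position: [0.5564, -0.0425, 0.061]
eef_rot: [-3.141, 0.0, 1.084]
contact_force: [0.7, -0.4, 0.3]
gripper_width: 0.006
gripper_force: 0.0
```

Emit:
servo_tool --moves '[0,0,0.013,0,0,0,0,0,0,0]'

```text
t: 16.4
position: [0.5568, -0.0426, 0.0595]
eef_rot: [3.141, -0.0, 1.084]
contact_force: [0.7, -0.3, 2.7]
gripper_width: 0.005
gripper_force: 0.9
```

Emit:
servo_tool --moves '[0,0,0.013,0,0,0,0,0,0,0]'

```text
t: 16.65
position: [0.5568, -0.0426, 0.0575]
eef_rot: [3.141, -0.0, 1.084]
contact_force: [-0.3, 0.2, 2.9]
gripper_width: 0.003
gripper_force: 1.5
```

Emit:
servo_tool --moves '[0,0,0.013,0,0,0,0,0,0,0]'

```text
t: 16.9
position: [0.5567, -0.0426, 0.0555]
eef_rot: [3.141, -0.0, 1.084]
contact_force: [-0.8, 0.5, 4.4]
gripper_width: 0.004
gripper_force: 2.1
```

Emit:
servo_tool --moves '[0,0,0.013,0,0,0,0,0,0,0]'

```text
t: 17.15
position: [0.5568, -0.0426, 0.0543]
eef_rot: [3.141, -0.0, 1.084]
contact_force: [-1.2, 1.0, 10.1]
gripper_width: 0.006
gripper_force: 4.7
```

Emit:
servo_tool --moves '[0,0,0.01,0,0,0,0,0,0,0]'

```text
t: 17.4
position: [0.5568, -0.0426, 0.0541]
eef_rot: [3.14, -0.0, 1.084]
contact_force: [-3.9, 0.3, 18.0]
gripper_width: 0.005
gripper_force: 8.9
```

The button has bottomed out: about 6 mm of travel with force rising at the stop. Release and lift.

Emit:
servo_tool --moves '[0,0,-0.1,0,0,0,0,-0.3,0,0,0,0,-0.3,0,0,0,0,-0.3,0,0,0,0,0,0,0,0,0,0,0,0]'

```text
t: 18.15
position: [0.5555, -0.0427, 0.2009]
eef_rot: [-3.14, 0.001, 1.084]
contact_force: [-0.1, 0.4, 0.4]
gripper_width: 0.006
gripper_force: 0.0
```

```bash
python3 look.py l4.png
```

```text
(no output)
```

View pics/l4.png

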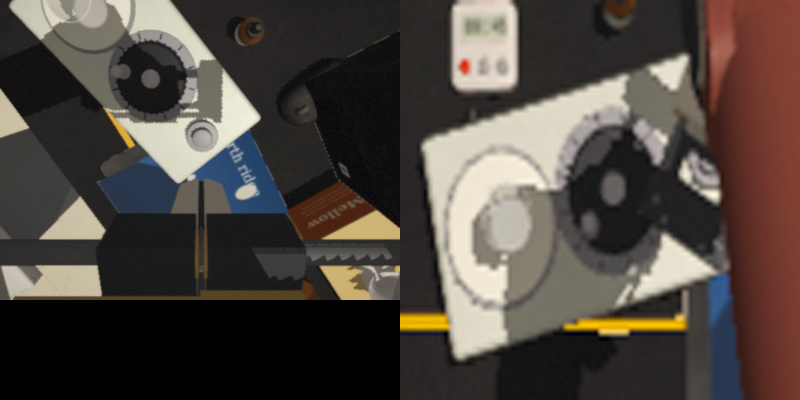

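The post is still at the left-front (top crop at (588,222)), the beaker is on the plate, the button is up at (202,133) in the wrist view, and the robot is clear. Handing in.

```bash
python3 -c "
from cell import robot
print(robot.finish_job())"
```

```text
the job is handed in; nothing more can be done
None
```

I turned the dial four clicks clockwise (post measured at about 136°, 137.5° expected), then pressed the start button to its stop and released it, left the beaker on its plate, and handed the job in; no verdict came back.

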